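# Child-resistant lid off the tablet caddy

## Robot

A 7-joint arm with a two-finger parallel gripper is mounted at the origin on the work surface. World frame = base frame: x ahead of the robot, y to its left, z up, the work surface at z = 0. Lengths are in m, angles in degrees, forces in N, time in s.
With the tool pointing down it reaches from about 0.4 to 0.85 m from the base axis. Payload 6.9 kg.
Tool frame: the origin (TCP) lies between the finger pads; the fingertips stand 14 mm ahead of it and the grasp point (between the pads) lies 5 mm behind it; z points along the fingers, x is the direction in which the jaws open and shut, and the axes are right-handed (so a half turn about z gives the same grasp; the last joint's range is limited). The gripper opens to 85 mm and grips with 20 to 120 N. Pads are 22 mm wide; open, the fingers measure 114 mm over their backs; the gripper's body (76 mm by 85 mm) begins 54 mm behind the grasp point. The pads swing forward as they close: fully open they stand 13 mm farther back than shut.
Start: joints at [-67.351, 29.078, -13.613, 85.955, 7.202, 65.827, -8.869], TCP at [0.179, 0.599, 0.245] pointing down, gripper open.
Joint ranges: [-176.47, 176.47], [-13.61, 117.27], [-81.72, 77.17], [0.22, 143.17], [-87.28, 267.28], [10, 112.55], [-165.47, 165.47]. Speed limits (degrees/s): [136.94, 136.94, 180, 180, 180, 180, 180].

## Interface

Orientations are given as [roll, pitch, yaw] about the fixed x, y, z axes, in that order (R = Rz(yaw) Ry(pitch) Rx(roll)).
In Python, from workcell import r gives the robot as it stands.
- The arm moves only by the tool apply_moves, never from a script. Its arguments are lists of equal length, an entry for each row: "slide": the shift along the world's x, y, z in cm, a list of three; "rotation": the turn, a rotation vector about the world's x, y, z in rad, a list of three. In form: {"slide": [[x, y, z], ...], "rotation": [[rx, ry, rz], ...]}. A call has 1 to 8 rows; each row is the pose to reach, as a shift and turn from the pose measured when the call began; what a row does not reach only later rows make up. A row lasts 1/8 s, in which the tool goes at most 62.5 mm and 10.7 degrees, less where a joint would pass 70% of its speed; a pose out of reach is approached as far as the arm can. A call with a gripper value outside its range is refused whole. "fingers" is the finger opening in cm, from 0 to 8.54, set as the call begins (left out, the last holds). The fingers move at their own pace and stop on an object; "newtons" is the grip in N (left out, the last holds). Time passes only in rows, so rows that repeat a pose let the fingers close. It gives the time, the measured TCP pose, the force and the opening at its end, in the units of the state.
- r.observe(): the state, without advancing time (a new reading comes with each control period).
- r.camera(name): name is "side" or "top"; returns a dict with "color" (480x640x3 uint8, red, green, blue), "depth" (480x640 float32, m along the optical axis (not along the pixel's ray), 0 where there is no reading), "K" (3x3 intrinsics, pixels), "view" (4x4, takes a point from world to camera coordinates). Camera axes: x right, y down, z forward; pixel columns grow to the right and rows downward; lengths in m; the calibration is good to about 2 mm. A picture is of the moment at which its call begins.
- r.sign_off(): hands the job in, once; it reports no verdict.
Trained networks look in a picture, given as the dict that the camera call returned (one of the last four; its "shot" number tells which), for a name from the list of things; names that differ only in an ending like _2 or _b are one class to them, and where a whole thing is asked for, a point or a joint stands for the part that bears it (a point fixed in the world has none). Each returns a list of dicts, best first, with "confidence" (0 to 1); they miss things now and then, are a little off and sometimes report something else, mostly with a low value. They report only what shows in the picture. A call takes as long as a camera call. They do not tell look-alikes from the thing itself.
- r.outline_of(label, picture): "pixels" (480x640 bool, what is visible of it) and "xy" ([column, row] in pixels, amid what is visible of it).
- r.spot_point(label, picture): "xy" ([column, row] in pixels: a listed point, or the origin of a listed thing).
The state is a dict: "time_s": time; "joint_pos": joint angles; "qd": joint speeds; "joint_efforts": joint torques, N m; "position": TCP position; "tcp_rot": TCP orientation; "wrist_force": force on the tool from outside, world axes, zero at the start; "torque": the same for the moment, N m; "grip_width": finger opening in m.
Only numpy, scipy, OpenCV 4.12 (cv2) and the standard library are available. Lean on these libraries where they do the work, as an engineer would, in place of code of your own. Each camera call takes 0.05 s, during which the arm holds its last target.

## Task

Take the child-resistant lid off the grey caddy and lay it flat, tabs upward, in the green draining tray: squeeze its two orange tabs together, press the lid gently down until the catches give, and lift it straight out with the tabs still squeezed. Never wrench or ram the caddy, set the lid down rather than dropping it, let go of it, and leave the tumbler, tin and bottle brush where they are.

Things in the scene. Friction and masses are not known exactly. Their poses are not given: they have to be found in the camera images.
- lid_grip (a point): pinch point of the loose lid (about 130 g): midway between its two upright orange tabs, 41 mm above the caddy's top when latched, 67 mm above the lid's underside. White plate 66 (x) x 67 x 5 mm, z up. Tabs at +y and -y, 26 mm wide along x, 5 mm thick, 50 mm over their outer faces, tops 9 mm above this point. Pinch them along y from above, fingertips 18 mm or more above the caddy's top
- tab_left (a joint): inward travel (m) of the sprung tab at +y of the lid: 0 out, 0.010 fully in at a firm end (tabs then 30 mm over their outer faces). Spring 3 N at 0, 8 N fully in. Latched, a catch blocks it at about 0.0015; beyond 0.007 its hook, at the tab's foot and reaching 43 mm from the lid's centre, clears the rim
- tab_right (a joint): the same for the tab at -y of the lid
- caddy_top (a point): centre of the caddy's top, 90 mm above the shelf, axes x to its back, y to its left, z up. Grey plastic box 126 x 136 x 90 mm fixed to the shelf, dark drawer front on its -x face. The lid sits centred and square in the 71 x 73 mm opening, its plate's top 21 mm below; a rubber seal below pushes it up with 3 to 8 N
- caddy: the caddy, origin at the centre of its underside; on its top the fixed rim strips of the opening, under which the two hooks lock. Pulling the latched lid up against the rim with more than 15 N on either side breaks it
- stops: dark catches and stops inside the caddy. The squeezed lid must be pushed down 2 to 10 mm (differs each time, cannot be seen) before the slick catches let the tabs in; 2 mm further down the lid meets a firm rubber stop. More than 20 N on either of its two sides breaks it. Keep squeezing, press down to a felt 10 to 15 N, then lift
- tray_in (a point): centre of the inner floor of the green draining tray, 4 mm above the shelf; axes x, y along its sides, z up. Fixed, 200 (x) x 180 (y) mm, rim 16 mm high, walls 4 mm
- tumbler_mid (a point): mid-height of the loose glass tumbler, 72 mm across, 100 mm high; bystander
- tin_mid (a point): mid-height of the loose round tin with red lid, 87 mm across, 66 mm high; bystander
- brush_mid (a point): on the loose orange bottle brush, 190 mm long, 44 mm high, lying between caddy and tray; bystander
Things that resemble listed ones, but are neither listed nor needed, are in the scene too. Of the things that look like the caddy, take the one that is farthest to the robot's left at the start.

How it is judged (in metres and radians):
On the way, in this order (a step that is already met when the one before it is completed fails the run):
1. both tabs are squeezed in while the lid is still in the caddy (value of joint each of tab_left, tab_right above 0.005 m and z of lid_grip in the frame of caddy_top below 0.049 m), for 0.05 s.
2. the lid is lifted clear of the caddy (z of lid_grip in the frame of caddy_top above 0.073 m), for 0.1 s.
At the end, for the whole second after the job is handed in: The lid lies flat (within 0.08 rad) with its tabs up on the tray's floor (underside within 5 mm of it, centre within 75 x 65 mm of the tray's centre), at rest and released (x of lid_grip in the frame of tray_in between -0.075 and 0.075 m and y of lid_grip in the frame of tray_in between -0.065 and 0.065 m and z of lid_grip in the frame of tray_in between 0.062 and 0.072 m and angle between lid_grip's own z axis and vertical below 0.08 rad and linear speed of lid below 0.02 m/s); the robot touches nothing.
It fails at once if the rim is pulled up by more than 15 N on either side (contact force between lid and caddy_c5 above 15 N or contact force between lid and caddy_c6 above 15 N).
It fails at once if the lid is rammed on its stops with more than 20 N on either side (contact force between lid and stops_c0 above 20 N or contact force between lid and stops_c1 above 20 N).
It fails at once if the robot leans on the caddy with more than 15 N (contact force between any of the arm, the fingers and caddy above 15 N).
It fails at once if the lid is dropped from more than about 15 mm (linear speed of lid above 0.55 m/s and contact force between the fingers and lid below 0.1 N).
It fails at once if the tumbler, tin or brush is moved more than 25 mm or the tumbler is tipped (distance of any of tumbler_mid, tin_mid, brush_mid from where it was at the start of the episode above 0.025 m or angle between tumbler_mid's own z axis and vertical above 0.4 rad).
It also fails if it takes over 48 s, if anything falls off the work surface, if the arm or the gripper's body presses on something with over 40 N, if the wrist force passes 120 N, or if a joint passes its speed limit or range.

## Working session

There is one attempt and no reset: what is moved stays moved. The work goes in short steps, Python scripts to look and compute and a tool call to move; the robot and the scene stay as the last step left them, time stands still between calls to the robot, and variables do not carry over. Pictures are saved under pics/ and viewed, and the job is handed in when it is done.

Besides the shell and the picture viewer there is one more tool, called as name(argument=value, ...) on one line, values as JSON. apply_moves: Moves the arm, as the interface text tells. Its arguments: {"type":"object","properties":{"slide":{"type":"array"},"rotation":{"type":"array"},"fingers":{"type":"number"},"newtons":{"type":"number"}},"required":["slide","rotation"]}

```bash
mkdir -p pics; ls
cat > h.py <<'E'
import numpy as np, cv2
from workcell import r
def save(p,name,crop=None,scale=1):
    im=cv2.cvtColor(p["color"],cv2.COLOR_RGB2BGR)
    if crop: x0,y0,x1,y1=crop; im=im[y0:y1,x0:x1]
    if scale!=1: im=cv2.resize(im,None,fx=scale,fy=scale,interpolation=cv2.INTER_CUBIC)
    cv2.imwrite("pics/"+name+".png",im)
def cloud(p):
    d=p["depth"];K=p["K"];v,u=np.mgrid[:480,:640]
    c=np.stack([(u-K[0,2])*d/K[0,0],(v-K[1,2])*d/K[1,1],d,np.ones_like(d)],-1)
    w=c@np.linalg.inv(p["view"]).T
    w=w[...,:3].copy(); w[d==0]=np.nan
    return w
def ray(p,xy,z):
    K=p["K"];M=np.linalg.inv(p["view"])
    d=M[:3,:3]@np.array([(xy[0]-K[0,2])/K[0,0],(xy[1]-K[1,2])/K[1,1],1]);o=M[:3,3]
    return o+d*(z-o[2])/d[2]
E
python3 - <<'E'
from h import *
np.set_printoptions(precision=4,suppress=True)
o=r.observe()
for k,v in o.items(): print(k,v)
t=r.camera("top");save(t,"top0");s=r.camera("side");save(s,"side0")
print(t["K"],t["view"],s["view"])
for n in ["caddy_top","lid_grip","tray_in","tumbler_mid","tin_mid","brush_mid"]:
    for nm,p in (("t",t),("s",s)):
        w=cloud(p)
        for q in r.spot_point(n,p):
            x,y=[int(round(a)) for a in q["xy"]]
            print(n,nm,np.round(q["xy"],1),round(q["confidence"],2),w[min(y,479),min(x,639)])
E
```

```text
pics
time_s 0.0
joint_pos [-67.3506  29.1262 -13.609   86.0088   7.203   65.827   -8.8709]
qd [ 0.0108 -0.0478  0.0166  0.0182  0.0653  0.1026  0.0561]
joint_efforts [ -0.001  -62.0592  -2.1877 -24.9665   0.0125   0.0119   0.    ]
position [0.1785 0.5985 0.2444]
tcp_rot [179.9973   0.103   73.3949]
wrist_force [-0.2161  0.4294 -0.6735]
torque [-0.0033 -0.0103  0.058 ]
grip_width 0.08509035483696481
[[435.3127   0.     317.4682]
 [  0.     435.3127 245.5919]
 [  0.       0.       1.    ]] [[ 0.1026 -0.9947 -0.0018 -0.1442]
 [-0.9743 -0.1001 -0.202   0.6587]
 [ 0.2007  0.0225 -0.9794  0.9334]
 [ 0.      0.      0.      1.    ]] [[ 0.7855 -0.6188  0.0123 -0.5592]
 [-0.3925 -0.5134 -0.7631  0.2848]
 [ 0.4785  0.5945 -0.6462  1.023 ]
 [ 0.      0.      0.      1.    ]]
caddy_top t [485. 298.] 0.89 [ 0.5912 -0.468   0.0502]
caddy_top t [387.1 308.5] 0.79 [ 0.5445 -0.2451  0.0657]
caddy_top s [323.8 316. ] 0.75 [ 0.5401 -0.2329  0.0686]
caddy_top s [432.9 377.4] 0.62 [ 0.6129 -0.4326  0.0441]
lid_grip t [390.3 313.1] 0.95 [ 0.5342 -0.2526  0.0651]
lid_grip t [282.2 286.5] 0.58 [ 0.5721 -0.0033  0.0396]
lid_grip s [327.3 298.4] 0.59 [ 0.5741 -0.1992  0.0652]
tray_in t [186.6 302.6] 0.59 [0.5123 0.2207 0.0032]
tray_in s [193.  220.8] 0.85 [0.5213 0.2134 0.0083]
tumbler_mid t [245.4 197.7] 0.61 [0.7865 0.1192 0.0005]
tumbler_mid s [308.6 189.7] 0.66 [0.747  0.0797 0.0722]
tin_mid t [357.5 217.6] 0.7 [ 0.745  -0.1631  0.0666]
tin_mid s [383.2 256.5] 0.56 [ 0.7341 -0.177   0.0652]
brush_mid t [279.9 285.8] 0.67 [0.5714 0.0011 0.0416]
brush_mid s [267.5 258.6] 0.95 [ 0.5673 -0.0172  0.034 ]
```

View pics/top0.png

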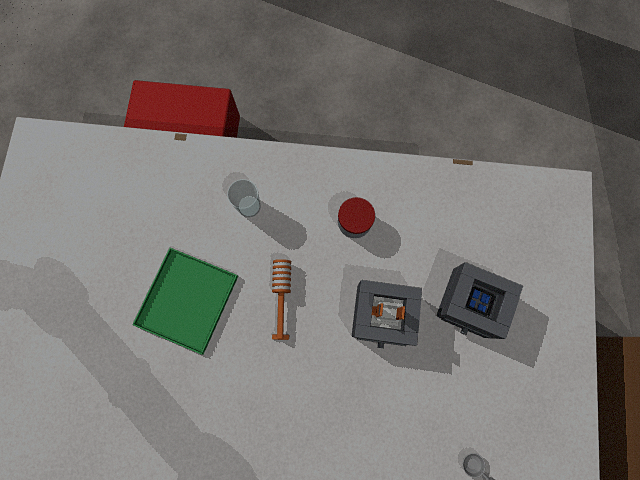

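View pics/side0.png

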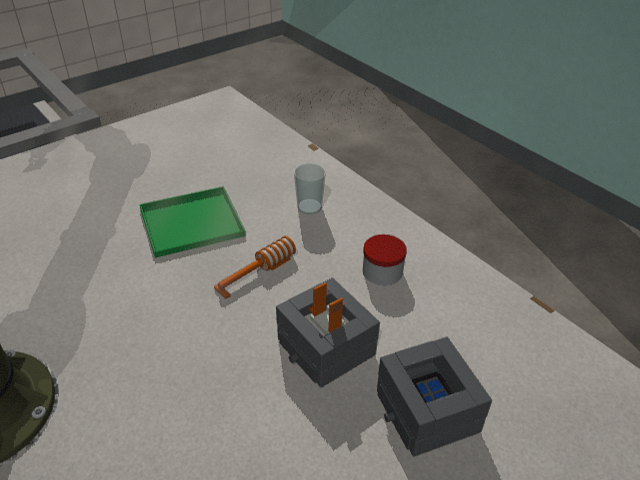

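Candidates: the caddy at top px (387,313) has the white lid and two orange tabs. The look-alike at (481,299) is open, with blue inside, and lies further right (y≈-0.47). I choose the first, at y≈-0.25. Next I measure it and the tray.

Run:
```python
from h import *
np.set_printoptions(precision=4,suppress=True)
t=r.camera("top");s=r.camera("side")
save(t,"crop1",(330,260,450,360),5)
wt,ws=cloud(t),cloud(s)
def rect(P):
    (c,sz,a)=cv2.minAreaRect((P[:,:2]*1000).astype(np.float32)); return np.array(c),np.array(sz),a
for nm,w in(("t",wt),("s",ws)):
    P=w.reshape(-1,3);P=P[~np.isnan(P[:,0])]
    roi=(P[:,0]>.44)&(P[:,0]<.68)&(P[:,1]>-.36)&(P[:,1]<-.15)
    A=P[roi&(P[:,2]>.082)&(P[:,2]<.098)];print(nm,"cadtop",len(A),A[:,2].mean(),rect(A))
    B=P[roi&(P[:,2]>.112)&(P[:,2]<.16)];print(nm,"tabs",len(B),B.mean(0),B[:,2].max(),rect(B))
    T=P[roi&(P[:,2]>.133)];print("tab tops z>.133",len(T),T.min(0),T.max(0),rect(T))
    R=P[(P[:,0]>.35)&(P[:,0]<.68)&(P[:,1]>.06)&(P[:,1]<.4)&(P[:,2]>.010)&(P[:,2]<.03)];print("tray",len(R),R[:,2].max(),rect(R))
    Bq=P[(P[:,0]>.4)&(P[:,0]<.7)&(P[:,1]>-.08)&(P[:,1]<.05)&(P[:,2]>.012)];print("brush",Bq.min(0),Bq.max(0))
```

```text
t cadtop 2601 0.08877901369210858 (array([ 534.9658, -245.0952]), array([136.7718, 126.1944]), 88.10082244873047)
t tabs 109 [ 0.5347 -0.246   0.1331] 0.14362194523882021 (array([ 534.9286, -244.3801]), array([50.8567, 25.1255]), 87.9573974609375)
tab tops z>.133 72 [ 0.5216 -0.2698  0.1335] [ 0.5481 -0.2187  0.1436] (array([ 534.9249, -244.3799]), array([50.8567, 25.1179]), 87.9573974609375)
tray 638 0.020192457005374642 (array([520.1442, 223.4082]), array([181.0351, 200.1599]), 73.72811889648438)
brush [ 0.4535 -0.0289  0.0121] [0.6366 0.0268 0.0475]
s cadtop 3236 0.08912915356261715 (array([ 535.7434, -245.75  ]), array([140.6276, 128.389 ]), 88.41696166992188)
s tabs 371 [ 0.5346 -0.2473  0.1281] 0.14236122129682904 (array([ 536.2828, -246.8101]), array([53.8532, 28.2797]), 86.59901428222656)
tab tops z>.133 134 [ 0.5222 -0.2728  0.133 ] [ 0.5498 -0.2192  0.1424] (array([ 535.7417, -246.369 ]), array([53.3884, 26.2061]), 87.46160888671875)
tray 736 0.020624752646380085 (array([521.2794, 221.1073]), array([189.1039, 200.6241]), 73.76333618164062)
brush [ 0.4517 -0.0308  0.0122] [0.6389 0.0253 0.047 ]
```

View pics/crop1.png

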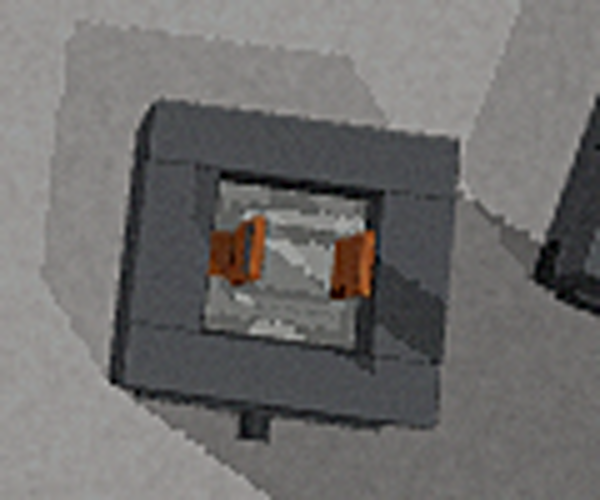

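The crop shows the lid with its two upright orange tabs at about px (377,310) and (400,313), inside the grey opening. That is the right caddy.
- **Caddy:** centre (0.535, -0.2455), yaw about -1.9°. The sizes match (136 x 126, top at 0.09).
- **Tabs:** 50 mm apart, tops at about 0.142.
- **Tray:** centre (0.5205, 0.222), yaw about -16°.

Now I move over in an arc.

apply_moves(slide=[[3.8,-4.3,0],[7.6,-8.7,0],[11.4,-13,0],[15.2,-17.4,0],[19,-21.8,0],[22.8,-26.2,0],[26.6,-30.5,0],[30.2,-34.9,0]], rotation=[[0,0,0.03],[0,0,0.06],[0,0,0.1],[0,0,0.13],[0,0,0.16],[0,0,0.2],[0,0,0.23],[0,0,0.257]], fingers=8.5, newtons=25)

```text
time_s: 1.8
position: [0.4818, 0.2485, 0.2456]
tcp_rot: [180.0, -0.0, 88.2]
wrist_force: [0.8, 0.9, 0.4]
grip_width: 0.0853
```

apply_moves(slide=[[0.7,-6,0],[1.4,-12,0],[2.1,-18,0],[2.8,-24,0],[3.5,-30,0],[4.2,-36,0],[4.8,-42,0],[5.3,-47,0]], rotation=[[0,0,0],[0,0,0],[0,0,0],[0,0,0],[0,0,0],[0,0,0],[0,0,0],[0,0,0]])

```text
time_s: 2.8
position: [0.5347, -0.2242, 0.2457]
tcp_rot: [179.9, 0.0, 88.1]
wrist_force: [1.7, 0.6, -0.3]
grip_width: 0.0845
```

apply_moves(slide=[[0,-2,0],[0,-2.4,0],[0,-2.4,-2],[0,-2.4,-4],[0,-2.4,-5],[0,-2.4,-5],[0,-2.4,-5]], rotation=[[0,0,0],[0,0,0],[0,0,0],[0,0,0],[0,0,0],[0,0,0],[0,0,0]])

```text
time_s: 3.68
position: [0.5353, -0.2478, 0.1966]
tcp_rot: [179.9, 0.0, 88.1]
wrist_force: [-1.1, -1.3, 0.1]
grip_width: 0.0846
```

apply_moves(slide=[[0,0.2,-2],[0,0.2,-4],[0,0.2,-5.5],[0,0.2,-6.3],[0,0.2,-6.7],[0,0.2,-6.7]], rotation=[[0,0,0],[0,0,0],[0,0,0],[0,0,0],[0,0,0],[0,0,0]], fingers=6.8)

```text
time_s: 4.42
position: [0.5354, -0.2459, 0.1297]
tcp_rot: [179.9, 0.0, 88.1]
wrist_force: [0.8, 0.3, -0.4]
grip_width: 0.068
```

Run:
```python
from h import *
s=r.camera("side");save(s,"side2",(230,180,430,400),2.7)
```

```text
(no output)
```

View pics/side2.png

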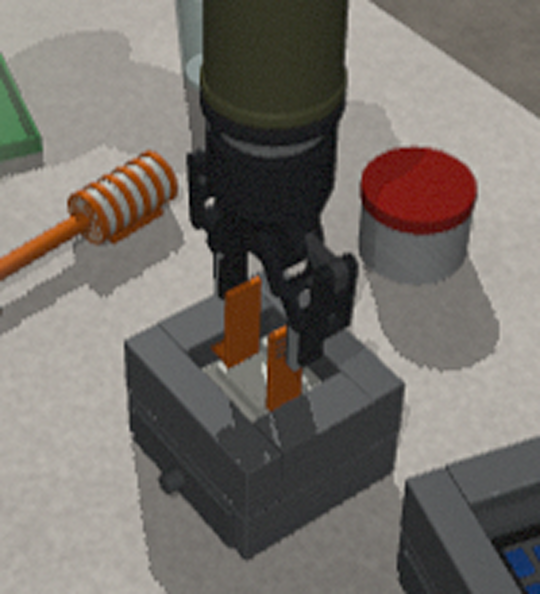

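Run:
```python
from h import *
s=r.camera("side");o=r.observe()
print(o["position"],o["tcp_rot"])
def pr(X):
    c=s["view"]@np.r_[X,1];u=s["K"]@c[:3]/c[2];return (np.round((u[:2]-[230,180])*2.7))
for n,X in dict(tipm=[.535,-.28,.1157],tipp=[.535,-.212,.1157],tabm=[.535,-.2705,.14],tabp=[.535,-.2205,.14],tabmf=[.522,-.2705,.14],topmb=[.548,-.2705,.14]).items(): print(n,pr(X))
w=cloud(s);P=w.reshape(-1,3);P=P[~np.isnan(P[:,0])]
for z in np.arange(.105,.2,.01):
    q=P[(abs(P[:,0]-.535)<.06)&(abs(P[:,1]+.2455)<.08)&(abs(P[:,2]-z)<.005)]
    m=q[q[:,1]<-.2455]; print(round(z,3),len(m),m.min(0) if len(m) else 0,m.max(0) if len(m) else 0)
```

```text
[ 0.53554843 -0.24596117  0.13001968] [1.79823901e+02 3.65463030e-02 8.81382566e+01]
tipm [296. 364.]
tipp [229. 302.]
tabm [288. 328.]
tabp [237. 282.]
tabmf [271. 337.]
topmb [304. 318.]
0.105 33 [ 0.52172927 -0.27387853  0.10018006] [ 0.53778918 -0.2669213   0.1098597 ]
0.115 27 [ 0.52134478 -0.27128681  0.11036888] [ 0.53413216 -0.26626668  0.11984846]
0.125 42 [ 0.52068342 -0.2905087   0.12002141] [ 0.53328762 -0.26581142  0.12968628]
0.135 87 [ 0.52172124 -0.29571546  0.13007044] [ 0.54113765 -0.26423493  0.13997141]
0.145 62 [ 0.52325212 -0.296547    0.1400579 ] [ 0.54148761 -0.26620359  0.14983953]
0.155 35 [ 0.52218346 -0.29600256  0.15001463] [ 0.53264112 -0.28077597  0.15991634]
0.165 28 [ 0.52095975 -0.31061094  0.16006443] [ 0.54293609 -0.28135937  0.16995423]
0.175 127 [ 0.52083506 -0.31385714  0.17018169] [ 0.54709926 -0.27672609  0.17996534]
0.185 128 [ 0.51777489 -0.31436289  0.18008961] [ 0.54816731 -0.27079614  0.18993678]
0.195 150 [ 0.51713923 -0.31512887  0.19000999] [ 0.54701696 -0.24577776  0.19989547]
```

The side view shows both open fingers straddling the orange tabs at crop px (240,320) and (285,370), and the depth agrees in x and y. I'll lower slightly and close gently.

apply_moves(slide=[[0,0.05,-0.3],[0,0.05,-0.3],[0,0.05,-0.3],[0,0.05,-0.3]], rotation=[[0,0,0],[0,0,0],[0,0,0],[0,0,0]], fingers=5.0, newtons=25)

```text
time_s: 5.03
position: [0.5357, -0.2451, 0.1271]
tcp_rot: [179.8, 0.0, 88.2]
wrist_force: [1.5, 0.6, -0.1]
grip_width: 0.0503
```

apply_moves(slide=[[0,0,0],[0,0,0],[0,0,0]], rotation=[[0,0,0],[0,0,0],[0,0,0]], fingers=4.7)

```text
time_s: 5.4
position: [0.5358, -0.2448, 0.1272]
tcp_rot: [179.8, -0.0, 88.2]
wrist_force: [-0.0, 3.4, 3.6]
grip_width: 0.047
```

apply_moves(slide=[[0,0.1,0],[0,0.1,0],[0,0.1,0]], rotation=[[0,0,0],[0,0,0],[0,0,0]])

```text
time_s: 5.78
position: [0.5358, -0.2445, 0.1273]
tcp_rot: [179.8, 0.0, 88.1]
wrist_force: [-0.2, -0.8, 2.8]
grip_width: 0.047
```

apply_moves(slide=[[0,0.03,0],[0,0.03,0],[0,0.03,0]], rotation=[[0,0,0],[0,0,0],[0,0,0]], fingers=2.0, newtons=25)

```text
time_s: 6.15
position: [0.5358, -0.2444, 0.1274]
tcp_rot: [179.8, 0.1, 88.1]
wrist_force: [-1.5, -0.6, 3.6]
grip_width: 0.0452
```

apply_moves(slide=[[0,0,-0.1],[0,0,-0.2],[0,0,-0.2]], rotation=[[0,0,0],[0,0,0],[0,0,0]])

```text
time_s: 6.52
position: [0.5359, -0.2444, 0.126]
tcp_rot: [179.7, 0.1, 88.1]
wrist_force: [-1.1, 0.0, 8.1]
grip_width: 0.0451
```

apply_moves(slide=[[0,0,-0.1],[0,0,-0.15],[0,0,-0.15]], rotation=[[0,0,0],[0,0,0],[0,0,0]])

```text
time_s: 6.9
position: [0.536, -0.2445, 0.1253]
tcp_rot: [179.7, 0.1, 88.1]
wrist_force: [-1.8, 1.4, 8.9]
grip_width: 0.0443
```

apply_moves(slide=[[0,0,-0.1],[0,0,-0.2],[0,0,-0.2]], rotation=[[0,0,0],[0,0,0],[0,0,0]])

```text
time_s: 7.28
position: [0.5362, -0.2451, 0.1248]
tcp_rot: [179.6, 0.2, 88.1]
wrist_force: [-3.9, -0.2, 15.0]
grip_width: 0.0274
```

The tabs snapped in (width now 27 mm) with 15 N felt. Lifting gently.

apply_moves(slide=[[-0.05,0.05,0.2],[-0.05,0.05,0.4],[-0.05,0.05,0.4]], rotation=[[0,0,0],[0,0,0],[0,0,0]])

```text
time_s: 7.65
position: [0.5358, -0.2449, 0.1288]
tcp_rot: [179.6, 0.2, 88.1]
wrist_force: [0.6, -2.3, 2.0]
grip_width: 0.0272
```

apply_moves(slide=[[0,0.03,0.15],[0,0.03,0.3],[0,0.03,0.45],[0,0.03,0.6],[0,0.03,0.6]], rotation=[[0,0,0],[0,0,0],[0,0,0],[0,0,0],[0,0,0]])

```text
time_s: 8.28
position: [0.5356, -0.2443, 0.1346]
tcp_rot: [179.7, 0.2, 88.1]
wrist_force: [0.1, -1.0, -1.3]
grip_width: 0.0269
```

Run:
```python
from h import *
s=r.camera("side");save(s,"side3",(230,180,430,400),2.7)
```

```text
(no output)
```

View pics/side3.png

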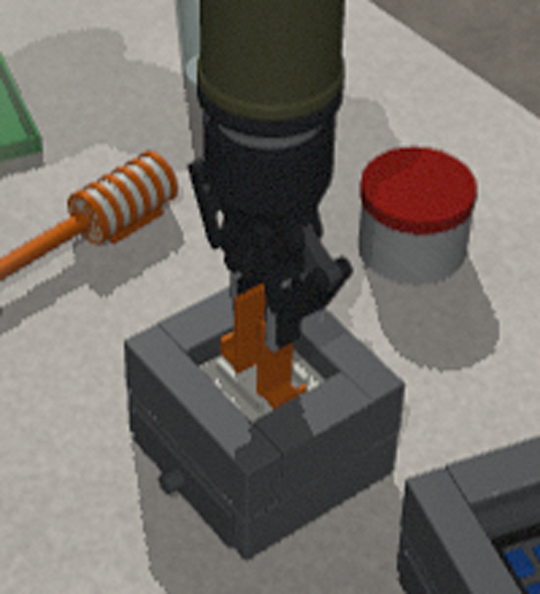

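The side view shows both tabs pinched in (crop px (250,310) and (275,360)), with the lid plate rising level in the opening. The felt force is the lid's weight.

apply_moves(slide=[[0,0,0.4],[0,0,0.9],[0,0,1.5],[0,0,2.2],[0,0,3.0],[0,0,4.0],[0,0,5.0],[0,0,5.5]], rotation=[[0,0,0],[0,0,0],[0,0,0],[0,0,0],[0,0,0],[0,0,0],[0,0,0],[0,0,0]], newtons=35)

```text
time_s: 9.32
position: [0.536, -0.2445, 0.1906]
tcp_rot: [179.6, 0.2, 88.1]
wrist_force: [-0.5, 0.4, -0.8]
grip_width: 0.0253
```

apply_moves(slide=[[0,0,1],[0,0,2],[0,0,3],[0,0,4],[0,0,4.5],[0,0,4.5]], rotation=[[0,0,0],[0,0,0],[0,0,0],[0,0,0],[0,0,0],[0,0,0]])

```text
time_s: 10.07
position: [0.5361, -0.2445, 0.2359]
tcp_rot: [179.6, 0.2, 88.1]
wrist_force: [0.1, -0.4, -1.4]
grip_width: 0.0252
```

Run:
```python
from h import *
s=r.camera("side");save(s,"side4",(200,80,440,340),2.3)
```

```text
(no output)
```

View pics/side4.png

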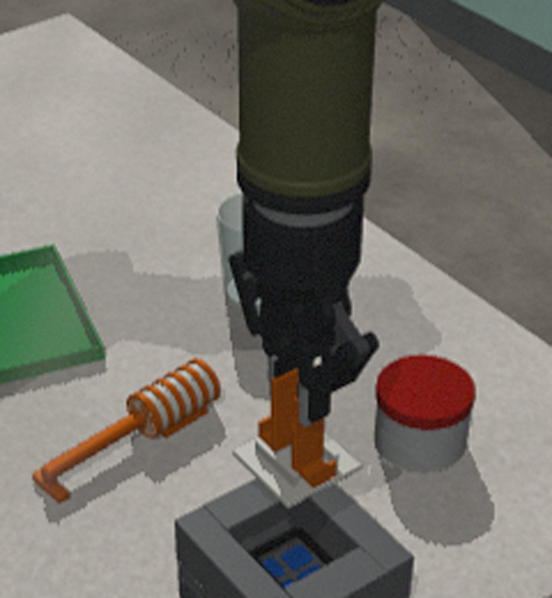

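The lid hangs level in the jaws, clear above the opening. Now I carry it over the tray.

apply_moves(slide=[[0,2,0],[-0.2,6,0],[-0.4,11,0],[-0.6,16,0],[-0.8,21,0],[-1,26,0],[-1.2,31,0],[-1.3,35,0]], rotation=[[0,0,0],[0,0,0],[0,0,0],[0,0,0],[0,0,0],[0,0,0],[0,0,0],[0,0,0]])

```text
time_s: 11.12
position: [0.5215, 0.1094, 0.2354]
tcp_rot: [179.6, 0.1, 88.3]
wrist_force: [-0.2, -0.2, -1.5]
grip_width: 0.0255
```

apply_moves(slide=[[0,3.5,0],[-0.1,7,0],[-0.2,9.5,0],[-0.2,11,0],[-0.2,11.6,0],[-0.2,11.6,0]], rotation=[[0,0,0],[0,0,0],[0,0,0],[0,0,0],[0,0,0],[0,0,0]])

```text
time_s: 11.88
position: [0.5194, 0.225, 0.2352]
tcp_rot: [179.6, 0.2, 88.3]
wrist_force: [-0.4, -0.1, -1.6]
grip_width: 0.0256
```

Run:
```python
from h import *
np.set_printoptions(precision=4,suppress=True)
s=r.camera("side");save(s,"side5",(80,60,320,320),2.3)
t=r.camera("top")
w=cloud(s);c=s["color"].astype(int)
o=r.observe();x,y,z=o["position"];print(o["position"],o["tcp_rot"])
m=(abs(w[...,0]-x)<.06)&(abs(w[...,1]-y)<.06)&(c.min(-1)>110)&(w[...,2]>z-.1)&(w[...,2]<z-.02)
P=w[m];print(len(P),P.min(0),P.max(0),np.median(P,0))
A=np.c_[P[:,:2]-[x,y],np.ones(len(P))];sel=abs(P[:,2]-np.median(P[:,2]))<.006
q=np.linalg.lstsq(A[sel],P[sel,2],rcond=None)[0];print("plate plane",q,q[2]-z,np.std(A[sel]@q-P[sel,2]))
g=w[(c[...,0]>150)&(c[...,1]<120)&(abs(w[...,0]-x)<.05)&(abs(w[...,1]-y)<.05)&(w[...,2]>z-.07)];print("orange",g[:,2].min()-z,g[:,2].max()-z)
```

```text
[0.5196 0.2241 0.2353] [179.632    0.1739  88.1856]
201 [0.4863 0.1886 0.168 ] [0.5536 0.26   0.1909] [0.5061 0.2157 0.1736]
plate plane [ 0.0023 -0.0059  0.1732] -0.06207966103926446 0.0015503410825362161Traceback (most recent call last):
  File "<stdin>", line 11, in <module>
    return umr_minimum(a, axis, None, out, keepdims, initial, where)
ValueError: zero-size array to reduction operation minimum which has no identity
```

View pics/side5.png

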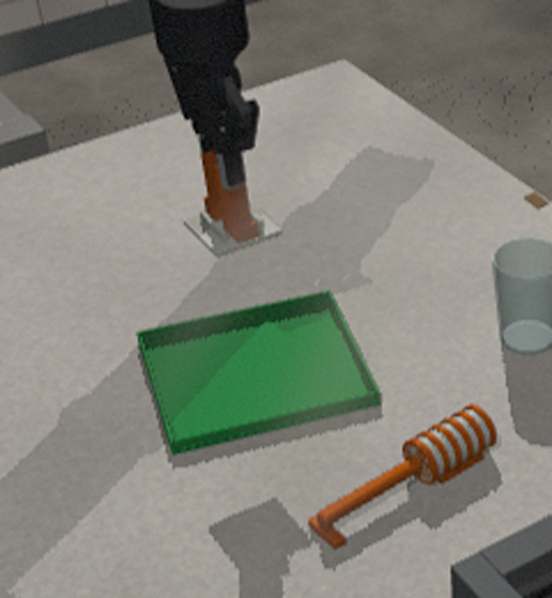

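The side view shows the lid (crop px (235,225)) level above the tray. The plate plane tilts only about 0.006 rad, and the underside is about 67 mm below the TCP. Lowering.

apply_moves(slide=[[0,-0.2,-2],[0,-0.2,-4.5],[0,-0.2,-7],[0,-0.2,-9.5],[0,-0.2,-12],[0,-0.2,-14],[0,-0.2,-15],[0,-0.2,-15.2]], rotation=[[0,0,0],[0,0,0],[0,0,0],[0,0,0],[0,0,0],[0,0,0],[0,0,0],[0,0,0]])

```text
time_s: 12.98
position: [0.5197, 0.2215, 0.0831]
tcp_rot: [179.7, 0.2, 88.1]
wrist_force: [0.2, -0.7, -0.3]
grip_width: 0.0252
```

apply_moves(slide=[[0,0,-0.2],[0,0,-0.4],[0,0,-0.6],[0,0,-0.8],[0,0,-0.8]], rotation=[[0,0,0],[0,0,0],[0,0,0],[0,0,0],[0,0,0]])

```text
time_s: 13.6
position: [0.5196, 0.2215, 0.075]
tcp_rot: [179.7, 0.2, 88.1]
wrist_force: [-0.4, -0.5, -1.3]
grip_width: 0.0253
```

apply_moves(slide=[[0,0,-0.1],[0,0,-0.2],[0,0,-0.3],[0,0,-0.3]], rotation=[[0,0,0],[0,0,0],[0,0,0],[0,0,0]])

```text
time_s: 14.1
position: [0.5196, 0.2215, 0.0719]
tcp_rot: [179.7, 0.2, 88.1]
wrist_force: [0.2, -0.5, -1.8]
grip_width: 0.0251
```

Run:
```python
from h import *
for i in range(3): print(r.observe()["wrist_force"],r.observe()["position"][2]);s=r.camera("side")
save(s,"side6",(100,120,300,320),3)
```

```text
[ 0.21548017 -0.54977573 -1.76082175] 0.0718560364360092
[ 0.23165772  0.36958864 -0.76451054] 0.07190266734568714
[ 0.10554685  0.01669447 -1.37413422] 0.07194313683170567
```

View pics/side6.png

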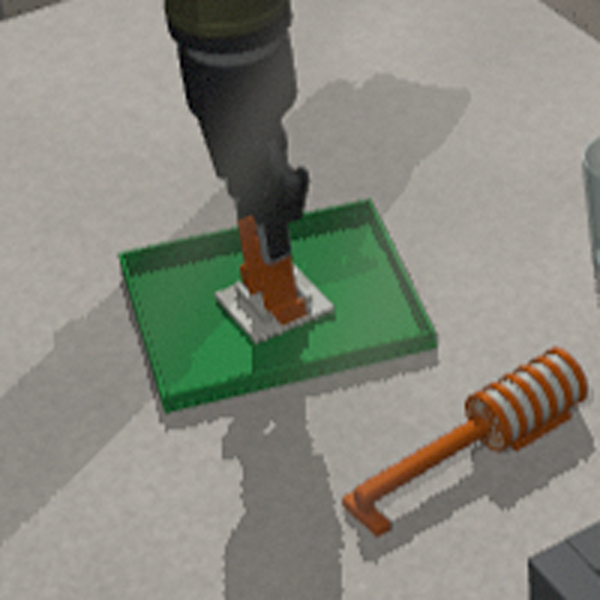

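The lid (crop px (275,300)) is just above the tray floor. The force is still the lid's weight, so it hasn't touched yet. Going on in 1 mm steps.

apply_moves(slide=[[0,0,-0.1],[0,0,-0.15],[0,0,-0.15]], rotation=[[0,0,0],[0,0,0],[0,0,0]])

```text
time_s: 14.62
position: [0.5199, 0.2214, 0.0707]
tcp_rot: [179.6, 0.2, 88.1]
wrist_force: [-0.8, -0.8, 2.9]
grip_width: 0.0252
```

apply_moves(slide=[[0,0,-0.1],[0,0,-0.1],[0,0,-0.1]], rotation=[[0,0,0],[0,0,0],[0,0,0]])

```text
time_s: 15.0
position: [0.5199, 0.2215, 0.0707]
tcp_rot: [179.6, 0.2, 88.1]
wrist_force: [-1.4, -1.9, 10.0]
grip_width: 0.0253
```

Contact with the floor. I'll relax a little and release in stages.

apply_moves(slide=[[0,0,0.03],[0,0,0.03],[0,0,0.03],[0,0,0.03]], rotation=[[0,0,0],[0,0,0],[0,0,0],[0,0,0]], fingers=4.0, newtons=20)

```text
time_s: 15.5
position: [0.5199, 0.2216, 0.071]
tcp_rot: [179.6, 0.2, 88.1]
wrist_force: [-0.1, -0.5, 2.1]
grip_width: 0.0403
```

apply_moves(slide=[[0,0,0],[0,0,0],[0,0,0],[0,0,0]], rotation=[[0,0,0],[0,0,0],[0,0,0],[0,0,0]], fingers=5.2)

```text
time_s: 16.0
position: [0.5199, 0.2215, 0.0709]
tcp_rot: [179.6, 0.2, 88.1]
wrist_force: [-0.0, 0.1, 0.1]
grip_width: 0.0524
```

apply_moves(slide=[[0,0,0],[0,0,0],[0,0,0],[0,0,0]], rotation=[[0,0,0],[0,0,0],[0,0,0],[0,0,0]], fingers=7.5)

```text
time_s: 16.5
position: [0.5199, 0.2215, 0.0709]
tcp_rot: [179.6, 0.2, 88.1]
wrist_force: [-0.3, 0.0, -0.6]
grip_width: 0.075
```

apply_moves(slide=[[0,0,1],[0,0,3],[0,0,6],[0,0,10],[0,0,14],[0,0,18],[-4,0,20],[-8,4,20]], rotation=[[0,0,0],[0,0,0],[0,0,0],[0,0,0],[0,0,0],[0,0,0],[0,0,0],[0,0,0]])

```text
time_s: 17.5
position: [0.4407, 0.2596, 0.2735]
tcp_rot: [179.4, 0.1, 87.8]
wrist_force: [0.7, 2.7, -0.4]
grip_width: 0.0748
```

Run:
```python
from h import *
np.set_printoptions(precision=4,suppress=True)
s=r.camera("side");save(s,"side7");t=r.camera("top")
w=cloud(s);c=s["color"].astype(int);x,y=.52,.2215
m=(abs(w[...,0]-x)<.05)&(abs(w[...,1]-y)<.05)&(c.min(-1)>90)&(w[...,2]<.03)&(abs(c[...,1]-c[...,0])<25)
P=w[m];A=np.c_[P[:,:2]-[x,y],np.ones(len(P))]
q=np.linalg.lstsq(A,P[:,2],rcond=None)[0];print(len(P),P.min(0),P.max(0),"plane",q)
g=w[(abs(w[...,0]-x)<.04)&(abs(w[...,1]-y)<.04)&(w[...,2]>.06)&(w[...,2]<.1)];print("tabs",len(g),g.mean(0),g.max(0))
for n in ["tumbler_mid","tin_mid","brush_mid"]: print(n,[(np.round(a["xy"],1),round(a["confidence"],2)) for a in r.spot_point(n,s)])
print(r.observe()["wrist_force"],r.observe()["time_s"])
```

```text
292 [0.4847 0.1811 0.004 ] [0.5523 0.2561 0.0226] plane [-0.0015  0.0051  0.0103]
tabs 203 [0.5195 0.2179 0.0714] [0.5342 0.2464 0.0836]
tumbler_mid [(array([311.4, 191.7]), 0.95)]
tin_mid [(array([381.3, 258.6]), 0.77), (array([265. , 256.2]), 0.38)]
brush_mid [(array([266.8, 258.7]), 0.72)]
[-0.2676  0.272   0.1034] 17.75
```

View pics/side7.png

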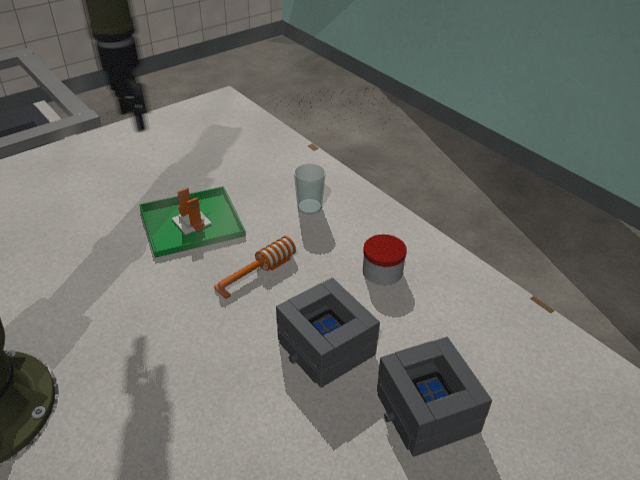

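The lid lies flat and upright in the tray, at px (190,218). The caddy is open, the bystanders haven't moved and the arm is clear, so I'm handing in.

```bash
python3 -c "
from workcell import r
print(r.sign_off())"
```

```text
the job is handed in; nothing more can be done
None
```

The lid is off the grey caddy and lies flat, tabs up, near the centre of the green tray. I handed the job in at about 18 s of the 48 s allowed; no verdict was reported.

- **Lid removal:** I squeezed the tabs at 25 N and pressed down in small steps. The catches gave at about 15 N felt, and I then lifted the lid straight out with the tabs still squeezed.
- **Setting down:** I lowered the lid until it touched the tray floor, which read up to 10 N, then opened the fingers in stages and backed away.
- **Lid check:** The plate is tilted about 0.005 rad. Its top measures about 10 mm above the shelf, against 9 mm expected. The lid is within a few millimetres of the tray's centre.
- **Surroundings check:** The tumbler, tin and brush show no visible movement, and their detected positions are within about 3 pixels of the start. The arm is clear, with no contact force.
- **Disagreements:** The measured finger opening on the fully squeezed tabs was 25–27 mm instead of the nominal 30 mm. The network also gave a second, low-confidence "tin" detection on the brush, which I ignored. No check failed.

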